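# Slide the display shelf board into its notches and latch it

### The arm

A 6-joint arm with a two-finger parallel gripper is mounted at the origin on the work surface. World frame = base frame: x ahead of the robot, y to its left, z up, the work surface at z = 0. Lengths are in m, angles in degrees, forces in N, time in s.
With the tool pointing down it reaches from about 0.375 to 0.9 m from the base axis. Payload 3.1 kg.
Tool frame: the origin (TCP) lies at the very end of the fingers, on their centre line; the grasp point (between the pads) lies grip_point_offset behind it (grip_point_offset is the distance from the TCP to the grasp point, in m); z points along the fingers, y is the line along which they close (so a half turn about z gives the same grasp; the last joint's range is limited). The gripper opens to 87 mm and grips with 3 to 60 N. Pads are 19 mm wide; open, the fingers measure 117 mm over their backs; the gripper's body (75 mm by 190 mm) begins 51 mm behind the grasp point.
Start: joints at [54.574, 30.224, 82.088, -0, 67.689, -10.227], TCP at [0.266, 0.566, 0.223] pointing down, gripper open.
Joint ranges: [-176.69, 176.69], [-43.24, 126.21], [12.49, 139.97], [-82, 262], [0, 151.66], [-163.58, 163.58]. Speed limits (degrees/s): [159.86, 159.86, 180, 180, 180, 180].

### API

Orientations are given as a 3x3 rotation matrix whose columns are the frame's x, y, z axes.
In Python, from rig import * gives the robot as it stands.
- The arm moves only by the tool move_arm, never from a script. Its argument "increments" is a list of rows, each a list of 3 entries, a list of its own where there are three numbers: the shift along the tool's x, y, z in units of 30 mm (1.0 is 30 mm), then the turn, a rotation vector about the tool's x, y, z in units of 120 degrees (1.0 is 120 degrees), then the closure, from 0 (fully open) to 1 (shut). A call has 1 to 20 rows; each row shifts and turns the commanded pose from where the row before left it, along the tool's axes as they then stand; what a row does not reach is not made up. A row lasts 1/12 s, in which the tool goes at most 41.7 mm and 7.16 degrees, less where a joint would pass 70% of its speed; a pose out of reach is approached as far as the arm can. A call with a number of a shift or a turn outside -1 to 1 is refused whole. A call with a gripper value outside its range is refused whole. The fingers move at their own pace and stop on an object; the grip force is fixed at half the most. Time passes only in rows, so rows that do not move let the fingers close. It gives the time, the measured TCP pose, the force, the opening and the grip force at its end, in the units of the state.
- read_state(): the state, without advancing time (a new reading comes with each control period).
- capture(name): name is "scene" or "top" or "wrist"; returns a dict with "img" (480x640x3 uint8, red, green, blue), "mtx" (3x3 intrinsics, pixels), "eye" and "rotation" of the camera in the world. Camera axes: x right, y down, z forward; pixel columns grow to the right and rows downward; lengths in m; the calibration is good to about 2 mm. A picture is of the moment at which its call begins. There is no depth.
- hand_in(): hands the job in; it is judged then, once.
Trained networks look in a picture, given as the dict that the camera call returned (one of the last four; its "shot" number tells which), for a name from the list of things; names that differ only in an ending like _2 or _b are one class to them, and where a whole thing is asked for, a point or a joint stands for the part that bears it (a point fixed in the world has none). Each returns a list of dicts, best first, with "confidence" (0 to 1); they miss things now and then, are a little off and sometimes report something else, mostly with a low value. They report only what shows in the picture. A call takes as long as a camera call. They do not tell look-alikes from the thing itself.
- search_frame(picture, label): "extent" ([left, top, right, bottom] as shares, 0 to 1, of the picture: columns of its width, rows of its height, round what is visible of it).
- pinpoint(picture, label): "xy" ([column, row] as shares, 0 to 1, of the picture: columns of its width, rows of its height: a listed point, or the origin of a listed thing).
The state is a dict: "time_s": time; "joint_positions": joint angles; "qvel": joint speeds; "tau": joint torques, N m; "position": TCP position; "tcp_rot": TCP orientation; "force": force on the tool from outside, world axes, zero at the start; "moment": the same for the moment, N m; "opening": opening from 0.0 (shut) to 1.0 (fully open); "grasp_force": force on a finger pad.
Only numpy, scipy, OpenCV 4.12 (cv2) and the standard library are available. Lean on these libraries where they do the work, as an engineer would, in place of code of your own. Each camera call takes 0.05 s, during which the arm holds its last target. There are 200 camera calls.

### The job

The white shelf board of the comic display rack has been left part-way along its rails. Push it along the rails with a fingertip until you feel it drop into its locating notches and lie flat on the rails, then push the red latch round as far as it goes so that it lies over the board's end and locks it down. Do not lift or tip the board, leave the things around the rack where they are, and finish with the hand clear of everything.

Things in the scene. Friction and masses are not known exactly. Their poses are not given: they have to be found in the camera images.
- rack: Low wooden rack fixed to the table, 202 mm (x) by 348 mm (y -175 to +173). Origin on the table, mid width. Two rails along y, inner edges x = +-55 mm, track tops z = 36 mm, outer guides to z = 46 mm. Between them open but for crossbars 10 mm high; the -y end is open. The board travels to +y. Four notches 17 mm long, 8 mm deep. Yellow strips on the guides mark the seated board (y -5 to +125).
- seat (a point): Rack point (0, 60, 36 mm) where the shelf board's origin lies when seated; play about +-3.5 mm along y, +-3 mm along x. At the rack's +y end, beyond the seat, a wooden block 52 mm high carries the latch.
- shelf_board: Loose white board 176 (x) x 130 (y) x 12 mm, about 0.6 kg, lip 14 mm high on its +x edge. Origin: centre of its underside, axes as the rack's. Four 6 mm feet slide on the tracks: underside at z = 42 mm sliding, 36 mm seated (all feet drop at once, 90 to 160 mm from the start). Sliding takes 2 to 6 N; once seated the notch walls stop it and the resistance rises sharply.
- board_push (a point): Middle of the board's -y edge face (65 mm behind its origin), half-way up its 12 mm thickness: where to push towards the rack's +y, with the finger standing between the rails.
- latch (a joint): Red latch angle, rad. 0: shut against its stop, pointing along the rack's -y over the board's end. Opens towards the rack's -x, up to 1.9; starts at 1.25 to 1.75. At angle a it points from its pivot along (-sin a, -cos a) in rack x, y. Stays where left; about 1 to 2 N at the tip turns it. Passes over the board only when that is seated (4 mm gap).
- latch_pivot (a point): On the latch's vertical axis, rack (0, 155, 62 mm), top of its round hub (24 mm across). The latch is a flat bar 18 mm wide, 55 mm long from the axis, z = 52 to 61 mm, with an upright thumb fin 6 mm thick on it, 14 to 54 mm from the axis, up to z = 84 mm. Push on the side of the fin.
- latch_tip (a point): Point in the latch's fin 50 mm from the axis and 72 mm above the table.
- tape_roll: Green roll of tape lying flat, 76 mm across, 25 mm high; leave alone. Origin under its centre.
- pen_cup: Blue cup, 68 mm across the rim, 85 mm high; leave alone. Origin under its centre.
- paint_marker: Orange marker standing upright, 30 mm across, 100 mm high; leave alone. Origin under its centre.
- print_stack: Stack of prints, 148 by 105 by 28 mm, beyond the latch end of the rack; leave alone. Origin under its centre.
Things that resemble listed ones, but are neither listed nor needed, are in the scene too. Leave any orange or yellow look-alike of the shelf_board alone.

How it is judged (in metres and radians):
On the way, in this order (a step that is already met when the one before it is completed fails the run):
1. the board has dropped into its notches (z of shelf_board in the frame of rack below 0.0385 m and y of shelf_board in the frame of rack between 0.054 and 0.066 m and angle between shelf_board's own z axis and vertical below 0.04 rad), for 0.2 s.
2. the latch is shut over the seated board (all of step 1 and value of joint latch below 0.2 rad), for 0.2 s.
At the end, for the whole second after the job is handed in: The board lies flat in its notches (underside less than 2.5 mm above the tracks, within 6 mm of its seat along the rails, tilted less than 0.04 rad) and at rest, the latch is shut to less than 0.2 rad, and the tape, cup, marker and prints are within 20 mm of where they were (all of step 2 and linear speed of shelf_board below 0.01 m/s and distance of each of tape_roll, pen_cup, paint_marker, print_stack from where it was at the start of the episode below 0.02 m); the robot touches nothing.
It fails at once if the board is lifted (10 mm above its sliding height) (z of shelf_board in the frame of rack above 0.052 m).
It fails at once if the board is tipped (angle between shelf_board's own z axis and vertical above 0.2 rad).
It fails at once if a thing beside the rack is disturbed (distance of any of tape_roll, pen_cup, paint_marker, print_stack from where it was at the start of the episode above 0.02 m).
It also fails if it takes over 54 s, if anything falls off the work surface, if the arm or the gripper's body presses on something with over 40 N, if the wrist force passes 120 N, or if a joint passes its speed limit or range.

## Working session

There is one attempt and no reset: what is moved stays moved. The work goes in short steps, Python scripts to look and compute and a tool call to move; the robot and the scene stay as the last step left them, time stands still between calls to the robot, and variables do not carry over. Pictures are saved under pics/ and viewed, at most 10 in all, crops included, and the job is handed in when it is done.

Besides the shell and the picture viewer there is one more tool, called in YAML: its name, and indented under it one key for each argument. move_arm: Moves the arm, as the interface text tells. Its arguments: {"type":"object","properties":{"increments":{"type":"array"}},"required":["increments"]}

```bash
mkdir -p pics; ls
python3 - <<'E'
from rig import *
import cv2,numpy as np
s=read_state();print(s['position'],s['tcp_rot'],s['opening'],s['force'],s['time_s'])
ims=[]
for n in ['scene','top']:
    p=capture(n);cv2.imwrite(f'pics/{n}0.png',p['img'][:,:,::-1])
    print(n,p['mtx'],p['eye'],p['rotation'])
    for l in ['rack','shelf_board','board_push','seat','latch','latch_pivot','latch_tip','tape_roll','pen_cup','paint_marker','print_stack']:
        for f in (pinpoint,):
            try: print(l,[(np.round(np.array(d['xy'])*[640,480],1),round(d['confidence'],2)) for d in f(p,l)][:3])
            except Exception as e: print(l,e)
E
```

```text
pics
[0.26564297 0.56492843 0.22156577] [[-9.04839583e-01  4.25750862e-01 -1.23833694e-03]
 [ 4.25752512e-01  9.04837882e-01 -1.79047808e-03]
 [ 3.58196586e-04 -2.14732050e-03 -9.99997630e-01]] 0.9985918404366739 [ 0.10662134 -0.60124767  0.65507481] 0.0
scene [[544.51994285   0.         318.57798357]
 [  0.         544.51994285 253.17259769]
 [  0.           0.           1.        ]] [1.34934766 0.14995607 0.69580644] [[-0.14468816  0.58758345 -0.79612249]
 [ 0.98944527  0.07944345 -0.12118909]
 [-0.00796198 -0.80525426 -0.59287619]]
rack [(array([298.5, 288.5]), 0.76)]
shelf_board [(array([117.7, 301.7]), 0.94), (array([478.1, 382.2]), 0.76), (array([253.9, 274.7]), 0.73)]
board_push [(array([221.6, 269.2]), 0.78), (array([512.9, 401.1]), 0.73), (array([242.5, 194.6]), 0.7)]
seat [(array([333.6, 275.9]), 0.61)]
latch it knows: board_push, latch_pivot, latch_tip, paint_marker, pen_cup, print_stack, rack, seat, shelf_board, tape_roll
latch_pivot [(array([377.3, 263.9]), 0.86), (array([217.5, 271.7]), 0.7), (array([299. , 291.2]), 0.41)]
latch_tip [(array([374. , 246.8]), 0.54)]
tape_
[... 536 characters left out ...]
2.9]), 0.57), (array([190.7, 262.9]), 0.5)]
shelf_board [(array([384.8, 236.1]), 0.94), (array([193. , 154.1]), 0.93), (array([458.4, 376. ]), 0.9)]
board_push [(array([517.4, 232.2]), 0.92), (array([443.3, 405.9]), 0.78), (array([419.2, 235.8]), 0.62)]
seat []
latch it knows: board_push, latch_pivot, latch_tip, paint_marker, pen_cup, print_stack, rack, seat, shelf_board, tape_roll
latch_pivot [(array([271.7, 251.7]), 0.81)]
latch_tip [(array([272.4, 275.9]), 0.87), (array([389.1, 236.6]), 0.37)]
tape_roll [(array([338., 165.]), 0.95), (array([270. , 251.4]), 0.17)]
pen_cup [(array([388.5, 164.9]), 0.81)]
paint_marker [(array([289. , 165.5]), 0.5)]
print_stack [(array([192. , 263.1]), 0.93)]
```

View pics/top0.png

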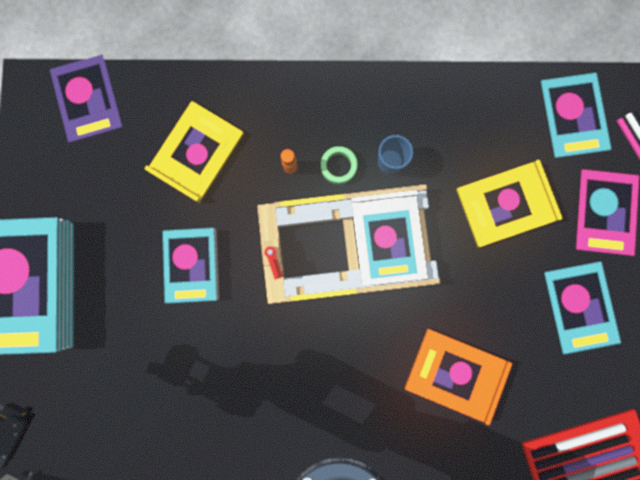

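View pics/scene0.png

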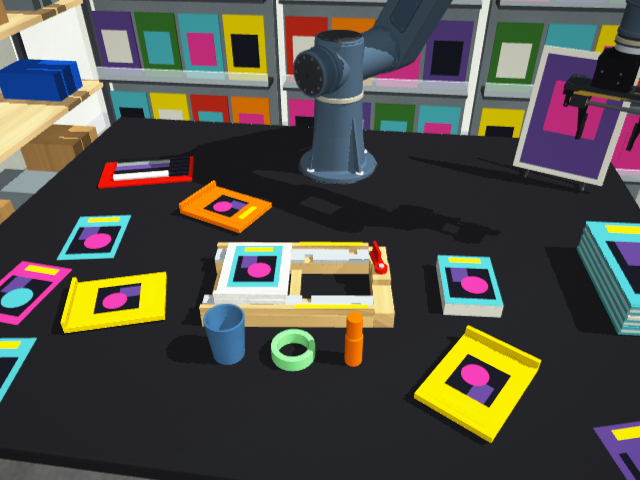

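The top view shows the rack with its latch end to the left (world +y). The latch hub is at about (270,251), with the bar pointing down, so the latch is open. The white board is at (390,237), the tape at (338,165), the cup at (395,152) and the marker at (289,160), all beyond the rack's +x side. I'll enlarge the rack in both views to fit its pose.

Run:
```python
import cv2
a=cv2.imread('pics/top0.png')[175:310,250:450];cv2.imwrite('pics/topc.png',cv2.resize(a,None,fx=4,fy=4,interpolation=cv2.INTER_CUBIC))
a=cv2.imread('pics/scene0.png')[225:335,195:405];cv2.imwrite('pics/scenec.png',cv2.resize(a,None,fx=3.8,fy=3.8,interpolation=cv2.INTER_CUBIC))
```

```text
(no output)
```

View pics/topc.png

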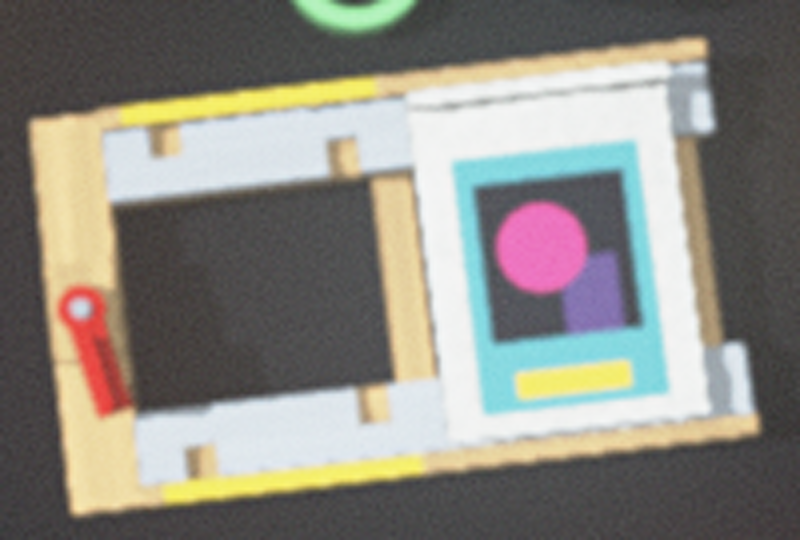

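View pics/scenec.png

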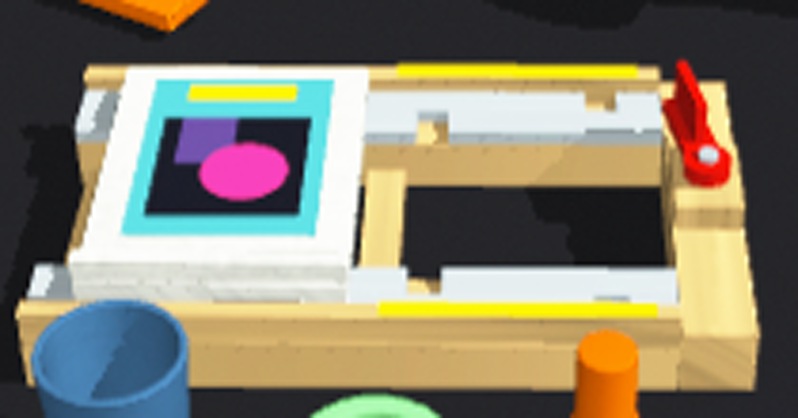

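```bash
cat > h.py <<'E'
from rig import *
import numpy as np, cv2
from scipy.optimize import least_squares
C={'top':(np.array([[519.513,0,315.712],[0,519.513,235.737],[0,0,1]]),np.array([0.46374965,0.03918834,1.09414687]),np.array([[0.01218253,-0.9959901,0.08863017],[-0.99984314,-0.01099399,0.01388589],[-0.01285581,-0.08878543,-0.99596781]])),
'scene':(np.array([[544.52,0,318.578],[0,544.52,253.173],[0,0,1]]),np.array([1.34934766,0.14995607,0.69580644]),np.array([[-0.14468816,0.58758345,-0.79612249],[0.98944527,0.07944345,-0.12118909],[-0.00796198,-0.80525426,-0.59287619]]))}
def proj(n,P):
    K,e,R=C[n];c=(np.atleast_2d(P)-e)@R@K.T
    return c[:,:2]/c[:,2:]
def ray(n,px,z):
    K,e,R=C[n];d=R@np.linalg.solve(K,[*px,1]);return e+d*(z-e[2])/d[2]
def Rz(a):return np.array([[np.cos(a),-np.sin(a),0],[np.sin(a),np.cos(a),0],[0,0,1]])
E
python3 - <<'E'
from h import *
T={(101,173,52):(30,120),(-101,173,52):(75,515),(101,125,46):(122,107),(101,-5,46):(376,78),(-101,125,46):(163,503),(-101,-5,46):(425,472),(101,-175,46):(707,38),(-101,-175,46):(760,433),(0,155,62):(80,308)}
S={(0,155,62):(708,155),(-101,173,52):(725,83),(101,173,52):(757,338),(101,-175,46):(18,308),(-101,-175,46):(86,68),(101,125,46):(657,317),(101,-5,46):(378,313),(-101,-5,46):(397,65),(-101,125,46):(637,67)}
A=[(n,np.array(list(D))/1000.,np.array(list(D.values()))/f+o) for n,D,f,o in(('top',T,4,(250,175)),('scene',S,3.8,(195,225)))]
def r(p,names=('top','scene')):
    return np.concatenate([(proj(n,P@Rz(p[2]).T+[p[0],p[1],0])-q).ravel() for n,P,q in A if n in names])
for nm in (('top',),('scene',),('top','scene')):
    f=least_squares(r,[.5,.05,0],args=(nm,),loss='soft_l1');print(nm,f.x[:2],np.degrees(f.x[2]),np.round(r(f.x,nm),1))
p=f.x
np.save('rack.npy',p)
loc=lambda w:(w-[p[0],p[1],0])@Rz(p[2])*1000
for n,px,f,o in [('top',(450,443),4,(250,175)),('top',(713,413),4,(250,175)),('scene',(368,68),3.8,(195,225)),('scene',(127,68),3.8,(195,225))]:
    print(n,loc(ray(n,np.array(px)/f+o,.054)))
for c in ((105,415),(120,398),(98,380)): print('latch end',loc(ray('top',np.array(c)/4+(250,175),.061)))
print('fin top tip',loc(ray('scene',np.array((682,62))/3.8+(195,225),.084)))
W=lambda q:Rz(p[2])@(np.array(q)/1000.)+[p[0],p[1],0]
for n,q in dict(start=(0,-160,60),pivot=(0,155,62),seat=(0,60,36)).items(): print(n,W(q),np.hypot(*W(q)[:2]))
E
```

```text
('top',) [ 0.54165698 -0.01061401] 7.404684054703943 [-0.7 -0.9 -1.1  0.1  0.   0.1 -0.1 -0.2  1.   0.1 -0.1  0.3 -0.  -0.
  0.4  0.1  0.6  0.2]
('scene',) [ 0.54377901 -0.00961946] 7.057687775469396 [-0.2  0.8  0.4 -6.5  0.9 -7.6 -1.1  1.1  0.4 -1.2 -0.3  0.2 -0.4  0.6
  0.3  0.1  0.  -0. ]
('top', 'scene') [ 0.54207727 -0.01011909] 7.2707017805361005 [-0.8 -1.3 -1.5 -0.3 -0.1 -0.3 -0.3 -0.4  0.6 -0.2 -0.5  0.1 -0.1 -0.
  0.1  0.1  0.3 -0.2 -0.4  0.  -0.  -7.1  0.8 -8.5 -0.9  0.7  0.2 -1.5
 -0.3 -0.6 -0.3 -0.1  0.  -0.4 -0.3 -0.6]
top [-87.8807573  -19.59485176  54.        ]
top [ -88.084059  -151.2702006   54.       ]
scene [-85.44222161 -19.6823449   54.        ]
scene [ -84.52685042 -149.47668626   54.        ]
latch end [-54.49822524 149.05930155  61.        ]
latch end [-46.99176158 140.74954292  61.        ]
latch end [-36.87191591 150.65028054  61.        ]
fin top tip [-49.53546438 144.83662607  84.        ]
start [ 0.56232645 -0.16883257  0.06      ] 0.5871247496903959
pivot [0.52246087 0.1436346  0.062     ] 0.5418452361826458
seat [0.53448382 0.04939847 0.036     ] 0.5367617395989538
```

The rack's origin is at (0.542, −0.010) with a yaw of 7.3°. The board's −y edge is at rack y ≈ −150, its origin at about −85, so it has roughly 145 mm to go. The latch angle is about 1.4. I'll start by moving across high, with the gripper shut.

move_arm:
  increments:
    - [[-0.5, -0.45, 0], [0, 0, 0], 1]
    - [[-0.9, -0.8, 0], [0, 0, 0], 1]
    - [[-0.95, -0.85, 0], [0, 0, 0], 1]
    - [[-0.95, -0.85, 0], [0, 0, 0], 1]
    - [[-0.95, -0.85, 0], [0, 0, 0], 1]
    - [[-0.95, -0.85, 0], [0, 0, 0], 1]
    - [[-0.95, -0.85, 0], [0, 0, 0], 1]
    - [[-0.95, -0.85, 0], [0, 0, 0], 1]
    - [[-0.95, -0.85, 0], [0, 0, 0], 1]
    - [[-0.95, -0.85, 0], [0, 0, 0], 1]
    - [[-0.95, -0.85, 0], [0, 0, 0], 1]
    - [[-0.95, -0.85, 0], [0, 0, 0], 1]
    - [[-0.95, -0.85, 0], [0, 0, 0], 1]
    - [[-0.95, -0.85, 0], [0, 0, 0], 1]
    - [[-0.95, -0.85, 0], [0, 0, 0], 1]
    - [[-0.95, -0.85, 0], [0, 0, 0], 1]
    - [[-0.95, -0.85, 0], [0, 0, 0], 1]
    - [[-0.95, -0.85, 0], [0, 0, 0], 1]
    - [[-0.95, -0.85, 0], [0, 0, 0], 1]
    - [[-0.6, -0.55, 0], [0, 0, 0], 1]

```text
time_s: 2.77
position: [0.553, -0.1114, 0.2229]
tcp_rot: [[-0.904, 0.428, 0.002], [0.428, 0.904, -0.002], [-0.003, -0.001, -1.0]]
force: [0.6, 0.8, -0.1]
opening: 0.009
grasp_force: 0.0
```

move_arm:
  increments:
    - [[0, 0, 0], [0, 0, 0.058], 1]
    - [[0, 0, 0], [0, 0, 0.058], 1]
    - [[0, 0, 0], [0, 0, 0.058], 1]
    - [[0, 0, 0], [0, 0, 0.058], 1]
    - [[0, 0, 0], [0, 0, 0.058], 1]
    - [[0, 0, 0], [0, 0, 0.058], 1]
    - [[0, 0, 0], [0, 0, 0.058], 1]
    - [[0, 0, 0], [0, 0, 0.058], 1]
    - [[0, 0, 0], [0, 0, 0.015], 1]
    - [[0, 0, 0], [0, 0, 0], 1]
    - [[0, 0, 0], [0, 0, 0], 1]

```text
time_s: 3.68
position: [0.5512, -0.1074, 0.2226]
tcp_rot: [[-0.129, 0.992, 0.0], [0.992, 0.129, -0.0], [-0.0, 0.0, -1.0]]
force: [-0.1, -0.2, 0.4]
opening: 0.004
grasp_force: 0.0
```

```bash
cat >> h.py <<'E'
def st():
    p=np.load('rack.npy');s=read_state();R=Rz(p[2]);T=s['tcp_rot']
    l=R.T@(s['position']-[p[0],p[1],0])*1000
    rv=cv2.Rodrigues(T.T@(R@np.array([[0,1,0],[1,0,0],[0,0,-1.]])))[0].ravel()
    print('t',s['time_s'],'rack mm',np.round(l,1),'turn needed deg(tool)',np.round(np.degrees(rv),2),'F rack',np.round(R.T@s['force'],1),'open',round(s['opening'],3))
    return s
E
python3 -c "
from h import *
st();print(grip_point_offset)"
```

```text
t 3.6833 rack mm [ -3.2 -97.7 222.6] turn needed deg(tool) [0.01 0.   0.12] F rack [-0.2 -0.2  0.4] open 0.004
0.0187
```

move_arm:
  increments:
    - [[-0.5, 0.1, 0], [0, 0, 0], 1]
    - [[-0.9, 0, 0], [0, 0, 0], 1]
    - [[-0.9, 0, 0], [0, 0, 0], 1]
    - [[-0.6, 0, 0], [0, 0, 0], 1]
    - [[0, 0, 0.5], [0, 0, 0], 1]
    - [[0, 0, 1], [0, 0, 0], 1]
    - [[0, 0, 1], [0, 0, 0], 1]
    - [[0, 0, 1], [0, 0, 0], 1]
    - [[0, 0, 0.8], [0, 0, 0], 1]
    - [[0, 0, 0], [0, 0, 0], 1]
    - [[0, 0, 0], [0, 0, 0], 1]

```text
time_s: 4.6
position: [0.5646, -0.1936, 0.0924]
tcp_rot: [[-0.127, 0.992, -0.003], [0.992, 0.127, 0.002], [0.002, -0.003, -1.0]]
force: [-0.6, 0.6, -0.1]
opening: 0.007
grasp_force: 0.0
```

```bash
python3 -c "
from h import *
st()
p=capture('scene');cv2.imwrite('pics/s1.png',cv2.resize(p['img'][180:345,150:430,::-1],None,fx=2.8,fy=2.8))"
```

```text
t 4.6 rack mm [  -0.9 -184.9   92.4] turn needed deg(tool) [-0.14 -0.11  0.03] F rack [-0.5  0.6 -0.1] open 0.007
```

View pics/s1.png

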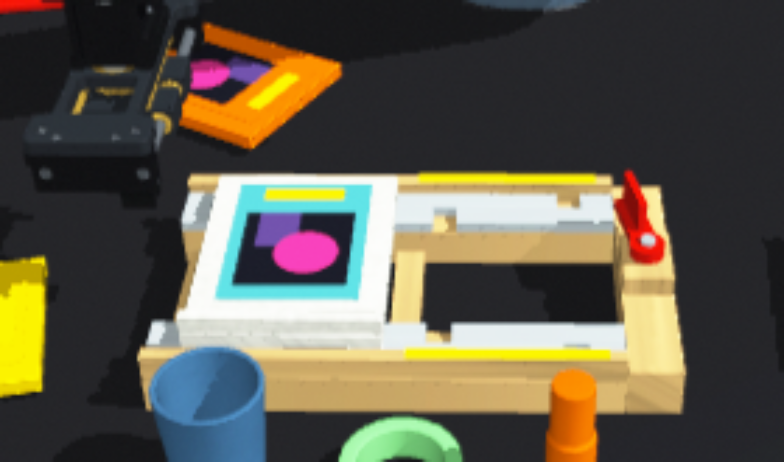

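The gripper is above the open −y end. The board, cup (at about 210,380 in the crop) and latch haven't moved. Next I'll lower it and close up to the board's edge.

move_arm:
  increments:
    - [[0, 0, 0.6], [0, 0, 0], 1]
    - [[0, 0, 0.8], [0, 0, 0], 1]
    - [[0, 0, 0.6], [0, 0, 0], 1]
    - [[0, 0, 0.05], [0, 0, 0], 1]
    - [[0, 0, 0], [0, 0, 0], 1]
    - [[0.2, 0, 0], [0, 0, 0], 1]
    - [[0.2, 0, 0], [0, 0, 0], 1]
    - [[0.1, 0, 0], [0, 0, 0], 1]
    - [[0.1, 0, 0], [0, 0, 0], 1]
    - [[0, 0, 0], [0, 0, 0], 1]

```text
time_s: 5.48
position: [0.563, -0.1746, 0.0328]
tcp_rot: [[-0.128, 0.992, 0.0], [0.992, 0.128, -0.0], [-0.0, 0.0, -1.0]]
force: [-0.7, -0.1, -0.1]
opening: 0.009
grasp_force: 0.0
```

```bash
python3 -c "
from h import *
st()"
```

```text
t 5.4833 rack mm [  -0.  -165.8   32.8] turn needed deg(tool) [0.02 0.01 0.11] F rack [-0.7  0.  -0.1] open 0.009
```

move_arm:
  increments:
    - [[0.1, 0, 0.1], [0, 0, 0], 1]
    - [[0.15, 0, 0], [0, 0, 0], 1]
    - [[0.15, 0, 0], [0, 0, 0], 1]
    - [[0.15, 0, 0], [0, 0, 0], 1]
    - [[0.15, 0, 0], [0, 0, 0], 1]
    - [[0.15, 0, 0], [0, 0, 0], 1]
    - [[0.15, 0, 0], [0, 0, 0], 1]
    - [[0.15, 0, 0], [0, 0, 0], 1]
    - [[0.15, 0, 0], [0, 0, 0], 1]
    - [[0.15, 0, 0], [0, 0, 0], 1]
    - [[0.15, 0, 0], [0, 0, 0], 1]
    - [[0.15, 0, 0], [0, 0, 0], 1]
    - [[0.15, 0, 0], [0, 0, 0], 1]
    - [[0.15, 0, 0], [0, 0, 0], 1]
    - [[0.15, 0, 0], [0, 0, 0], 1]
    - [[0.15, 0, 0], [0, 0, 0], 1]
    - [[0.15, 0, 0], [0, 0, 0], 1]
    - [[0.15, 0, 0], [0, 0, 0], 1]
    - [[0.15, 0, 0], [0, 0, 0], 1]
    - [[0.15, 0, 0], [0, 0, 0], 1]

```text
time_s: 7.15
position: [0.5516, -0.0872, 0.029]
tcp_rot: [[-0.127, 0.992, -0.0], [0.992, 0.127, 0.0], [0.0, -0.0, -1.0]]
force: [0.5, -2.7, -2.0]
opening: 0.001
grasp_force: 1.3
```

```bash
python3 -c "
from h import *
st()"
```

```text
t 7.15 rack mm [ -0.3 -77.7  29. ] turn needed deg(tool) [-0.   -0.    0.05] F rack [ 0.1 -2.8 -2. ] open 0.001
```

move_arm:
  increments:
    - [[0.15, 0, 0], [0, 0, 0], 1]
    - [[0.15, 0, 0], [0, 0, 0], 1]
    - [[0.15, 0, 0], [0, 0, 0], 1]
    - [[0.15, 0, 0], [0, 0, 0], 1]
    - [[0.15, 0, 0], [0, 0, 0], 1]
    - [[0.15, 0, 0], [0, 0, 0], 1]
    - [[0.15, 0, 0], [0, 0, 0], 1]
    - [[0.15, 0, 0], [0, 0, 0], 1]
    - [[0.1, 0, 0], [0, 0, 0], 1]
    - [[0.05, 0, 0], [0, 0, 0], 1]
    - [[0, 0, 0], [0, 0, 0], 1]

```text
time_s: 8.07
position: [0.5463, -0.0468, 0.0291]
tcp_rot: [[-0.128, 0.992, -0.0], [0.992, 0.128, 0.001], [0.001, -0.0, -1.0]]
force: [-0.5, -0.0, 0.4]
opening: 0.004
grasp_force: 0.0
```

move_arm:
  increments:
    - [[0.1, 0, 0], [0, 0, 0], 1]
    - [[0.1, 0, 0], [0, 0, 0], 1]
    - [[0.05, 0, 0], [0, 0, 0], 1]
    - [[0.05, 0, 0], [0, 0, 0], 1]

```text
time_s: 8.4
position: [0.5456, -0.0386, 0.0292]
tcp_rot: [[-0.128, 0.992, 0.001], [0.992, 0.128, -0.0], [-0.0, 0.0, -1.0]]
force: [0.2, -2.7, -1.3]
opening: 0.005
grasp_force: 1.6
```

```bash
python3 -c "
from h import *
st()
p=capture('top');cv2.imwrite('pics/t1.png',cv2.resize(p['img'][150:310,240:450,::-1],None,fx=3.6,fy=3.6))"
```

```text
t 8.4 rack mm [ -0.1 -28.7  29.2] turn needed deg(tool) [0.03 0.02 0.05] F rack [-0.1 -2.7 -1.3] open 0.005
```

View pics/t1.png

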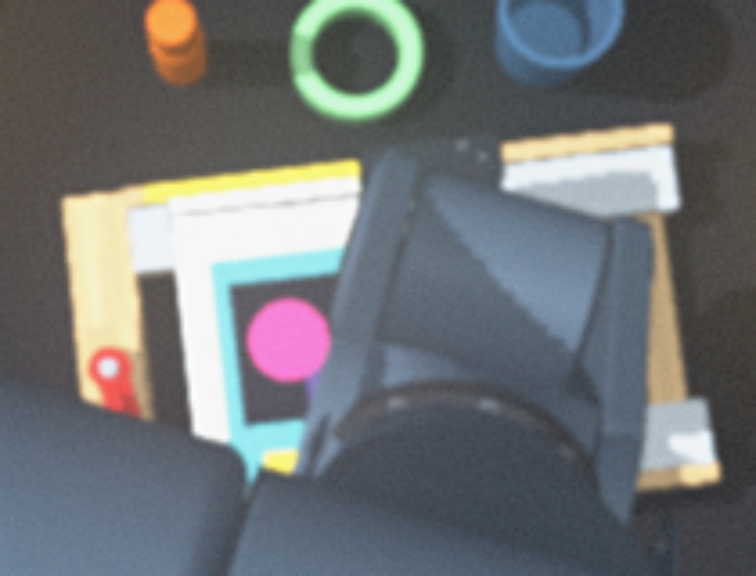

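The board's +y edge (crop column 172) is still about 13 mm short of the end of the yellow strip (column 145). I'll keep pushing gently.

move_arm:
  increments:
    - [[0.1, 0, 0], [0, 0, 0], 1]
    - [[0.1, 0, 0], [0, 0, 0], 1]
    - [[0.05, 0, 0], [0, 0, 0], 1]
    - [[0.05, 0, 0], [0, 0, 0], 1]

```text
time_s: 8.78
position: [0.5441, -0.0294, 0.0291]
tcp_rot: [[-0.127, 0.992, -0.0], [0.992, 0.127, 0.0], [0.0, -0.0, -1.0]]
force: [0.4, -0.3, 0.3]
opening: 0.007
grasp_force: 0.1
```

move_arm:
  increments:
    - [[0.05, 0, 0], [0, 0, 0], 1]
    - [[0.05, 0, 0], [0, 0, 0], 1]

```text
time_s: 8.95
position: [0.5437, -0.0265, 0.029]
tcp_rot: [[-0.128, 0.992, -0.0], [0.992, 0.128, -0.0], [-0.0, -0.0, -1.0]]
force: [-0.0, -2.6, -0.7]
opening: 0.004
grasp_force: 1.7
```

move_arm:
  increments:
    - [[0.05, 0, 0], [0, 0, 0], 1]

```text
time_s: 9.03
position: [0.5437, -0.0251, 0.0291]
tcp_rot: [[-0.128, 0.992, 0.0], [0.992, 0.128, -0.0], [-0.0, 0.0, -1.0]]
force: [1.3, -4.0, -0.8]
opening: 0.006
grasp_force: 1.7
```

move_arm:
  increments:
    - [[0.05, 0, 0], [0, 0, 0], 1]
    - [[0.05, 0, 0], [0, 0, 0], 1]

```text
time_s: 9.2
position: [0.5434, -0.0222, 0.029]
tcp_rot: [[-0.127, 0.992, 0.0], [0.992, 0.127, -0.0], [-0.0, 0.0, -1.0]]
force: [1.7, -4.8, -0.9]
opening: 0.005
grasp_force: 3.0
```

```bash
python3 -c "
from h import *
st()
p=capture('scene');cv2.imwrite('pics/s2.png',cv2.resize(p['img'][210:320,230:400,::-1],None,fx=4.6,fy=4.6,interpolation=cv2.INTER_CUBIC))"
```

```text
t 9.2 rack mm [ -0.2 -12.2  29. ] turn needed deg(tool) [0.02 0.01 0.05] F rack [ 1.1 -5.  -0.9] open 0.005
```

View pics/s2.png

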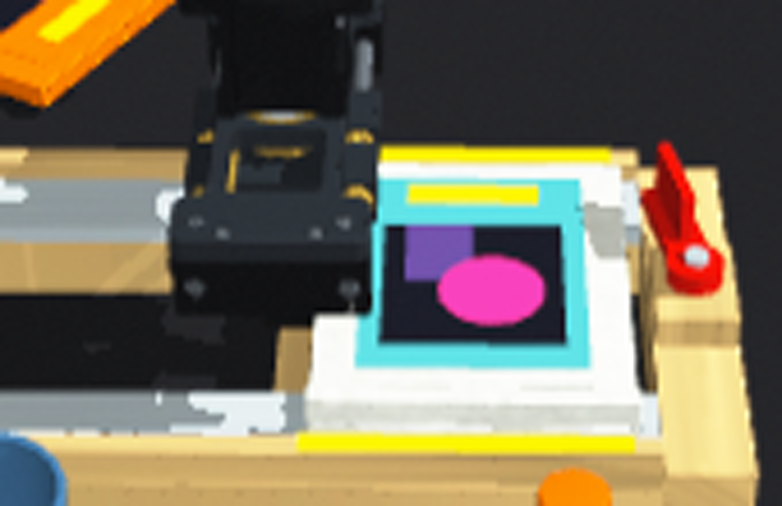

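The board now lines up with the yellow strips, and the guide at the far side shows above its edge, which suggests it has dropped. A small further push will show whether the resistance rises.

move_arm:
  increments:
    - [[0.05, 0, 0], [0, 0, 0], 1]
    - [[0.04, 0, 0], [0, 0, 0], 1]

```text
time_s: 9.42
position: [0.5438, -0.0217, 0.0291]
tcp_rot: [[-0.13, 0.992, 0.002], [0.991, 0.13, -0.004], [-0.004, 0.001, -1.0]]
force: [-0.2, -15.5, -2.5]
opening: 0.006
grasp_force: 7.5
```

move_arm:
  increments:
    - [[0.04, 0, 0], [0, 0, 0], 1]
    - [[0, 0, 0], [0, 0, 0], 1]

```text
time_s: 9.58
position: [0.5439, -0.0217, 0.0292]
tcp_rot: [[-0.13, 0.991, 0.002], [0.991, 0.13, -0.005], [-0.005, 0.001, -1.0]]
force: [-0.7, -15.6, -1.9]
opening: 0.003
grasp_force: 7.6
```

```bash
python3 -c "
from h import *
st()
p=np.load('rack.npy')
p2=capture('scene')['img'];cv2.imwrite('pics/s3.png',p2[:,:,::-1])
W=lambda q:Rz(p[2])@(np.array(q)/1000.)+[p[0],p[1],0]
for z in (48,54):
  print(z,[np.round((proj('scene',W(q))-[230,210])*4.6,0).ravel() for q in ((-88,125,z),(88,125,z+14),(88,-5,z+14),(88,-5,z))])
"
```

```text
t 9.5833 rack mm [  0.3 -11.7  29.2] turn needed deg(tool) [0.07 0.31 0.22] F rack [ -2.7 -15.3  -1.9] open 0.003
48 [array([610., 160.]), array([633., 396.]), array([296., 394.]), array([297., 421.])]
54 [array([611., 149.]), array([634., 384.]), array([295., 382.]), array([296., 410.])]
```

The force rose sharply to 15 N with no further travel, and the board's corner matches the seated height (predicted row 160, against 149 if it were still sliding). So the board is seated. I'll back off, lift and cross to behind the latch fin.

move_arm:
  increments:
    - [[-0.2, 0, 0], [0, 0, 0], 1]
    - [[-0.3, 0, 0], [0, 0, 0], 1]
    - [[-0.5, 0, 0], [0, 0, 0], 1]
    - [[0, 0, -0.5], [0, 0, 0], 1]
    - [[0, 0, -0.9], [0, 0, 0], 1]
    - [[0, 0, -1], [0, 0, 0], 1]
    - [[0, 0, -1], [0, 0, 0], 1]
    - [[0, 0, -0.9], [0, 0, 0], 1]
    - [[0.5, -0.4, 0], [0, 0, 0], 1]
    - [[1, -0.5, 0], [0, 0, 0], 1]
    - [[1, -0.5, 0], [0, 0, 0], 1]
    - [[1, 0, 0], [0, 0, 0], 1]
    - [[1, 0, 0], [0, 0, 0], 1]
    - [[1, 0, 0], [0, 0, 0], 1]
    - [[1, 0, 0], [0, 0, 0], 1]
    - [[0.8, 0, 0], [0, 0, 0], 1]
    - [[0.2, 0, 0], [0, 0, 0], 1]
    - [[0, 0, 0], [0, 0, 0], 1]
    - [[0, 0, 0], [0, 0, 0], 1]

```text
time_s: 11.22
position: [0.4759, 0.1696, 0.1579]
tcp_rot: [[-0.129, 0.992, -0.001], [0.992, 0.129, -0.0], [-0.0, -0.001, -1.0]]
force: [0.4, -0.1, -0.0]
opening: 0.004
grasp_force: 0.0
```

```bash
python3 -c "
from h import *
st()"
```

```text
t 11.2167 rack mm [-42.9 186.6 157.9] turn needed deg(tool) [-0.05  0.01  0.11] F rack [ 0.4 -0.2 -0. ] open 0.004
```

move_arm:
  increments:
    - [[0, 0, 0.7], [0, 0, 0], 1]
    - [[0, 0, 1], [0, 0, 0], 1]
    - [[0, 0, 0.8], [0, 0, 0], 1]
    - [[0, 0, 0.45], [0, 0, 0], 1]
    - [[0, 0, 0], [0, 0, 0], 1]
    - [[0, 0, 0], [0, 0, 0], 1]

```text
time_s: 11.72
position: [0.4761, 0.1684, 0.069]
tcp_rot: [[-0.125, 0.992, -0.002], [0.992, 0.125, -0.0], [-0.0, -0.002, -1.0]]
force: [-0.4, 0.7, 1.1]
opening: 0.005
grasp_force: 0.0
```

move_arm:
  increments:
    - [[-0.2, 0, 0], [0, 0, 0], 1]
    - [[-0.2, 0, 0], [0, 0, 0], 1]
    - [[-0.2, -0.02, 0], [0, 0, 0], 1]
    - [[-0.2, -0.02, 0], [0, 0, 0], 1]
    - [[-0.15, -0.03, 0], [0, 0, 0], 1]
    - [[-0.15, -0.03, 0], [0, 0, 0], 1]
    - [[-0.15, 0, 0], [0, 0, 0], 1]
    - [[-0.15, 0.01, 0], [0, 0, 0], 1]
    - [[-0.15, 0.02, 0], [0, 0, 0], 1]
    - [[-0.15, 0.02, 0], [0, 0, 0], 1]

```text
time_s: 12.55
position: [0.4811, 0.1186, 0.0695]
tcp_rot: [[-0.128, 0.992, -0.001], [0.992, 0.128, -0.0], [0.0, -0.001, -1.0]]
force: [-0.3, 0.9, -1.0]
opening: 0.007
grasp_force: 0.6
```

```bash
python3 -c "
from h import *
st()"
```

```text
t 12.55 rack mm [-44.2 135.4  69.5] turn needed deg(tool) [-0.04 -0.01  0.06] F rack [-0.2  0.9 -1. ] open 0.007
```

Contact with the fin shows 0.9 N, as expected. I'll carry on round the arc.

move_arm:
  increments:
    - [[-0.13, 0.08, 0], [0, 0, 0], 1]
    - [[-0.12, 0.1, 0], [0, 0, 0], 1]
    - [[-0.1, 0.1, 0], [0, 0, 0], 1]
    - [[-0.1, 0.1, 0], [0, 0, 0], 1]
    - [[-0.08, 0.1, 0], [0, 0, 0], 1]
    - [[-0.08, 0.1, 0], [0, 0, 0], 1]
    - [[-0.07, 0.1, 0], [0, 0, 0], 1]
    - [[-0.05, 0.1, 0], [0, 0, 0], 1]
    - [[0, 0, 0], [0, 0, 0], 1]

```text
time_s: 13.3
position: [0.5083, 0.0998, 0.0696]
tcp_rot: [[-0.127, 0.992, 0.001], [0.992, 0.127, -0.0], [-0.0, 0.001, -1.0]]
force: [-0.4, 0.1, 0.0]
opening: 0.006
grasp_force: 0.0
```

```bash
python3 -c "
from h import *
st()"
```

```text
t 13.3 rack mm [-19.6 113.3  69.6] turn needed deg(tool) [0.07 0.03 0.04] F rack [-0.3  0.1  0. ] open 0.006
```

move_arm:
  increments:
    - [[0, 0.08, 0], [0, 0, 0], 1]
    - [[0, 0.08, 0], [0, 0, 0], 1]

```text
time_s: 13.47
position: [0.5118, 0.1006, 0.0695]
tcp_rot: [[-0.128, 0.992, -0.001], [0.992, 0.128, -0.0], [-0.0, -0.001, -1.0]]
force: [-0.6, -1.8, -0.4]
opening: 0.004
grasp_force: 0.5
```

move_arm:
  increments:
    - [[0, 0.06, 0], [0, 0, 0], 1]
    - [[0, 0.04, 0], [0, 0, 0], 1]

```text
time_s: 13.63
position: [0.5152, 0.1012, 0.0696]
tcp_rot: [[-0.128, 0.992, 0.0], [0.992, 0.128, -0.0], [-0.0, 0.0, -1.0]]
force: [-2.0, -0.6, 0.0]
opening: 0.006
grasp_force: 0.5
```

```bash
python3 -c "
from h import *
st()"
```

```text
t 13.6333 rack mm [-12.5 113.8  69.6] turn needed deg(tool) [0.01 0.01 0.06] F rack [-2.1 -0.3  0. ] open 0.006
```

move_arm:
  increments:
    - [[0, 0.06, 0], [0, 0, 0], 1]
    - [[0, 0.04, 0], [0, 0, 0], 1]

```text
time_s: 13.8
position: [0.5178, 0.1015, 0.0695]
tcp_rot: [[-0.128, 0.992, -0.001], [0.992, 0.128, -0.0], [-0.0, -0.001, -1.0]]
force: [-3.0, -2.6, 1.4]
opening: 0.002
grasp_force: 1.5
```

move_arm:
  increments:
    - [[0, 0.05, 0], [0, 0, 0], 1]
    - [[0, 0, 0], [0, 0, 0], 1]

```text
time_s: 13.97
position: [0.5178, 0.1016, 0.0694]
tcp_rot: [[-0.128, 0.992, -0.004], [0.992, 0.128, -0.0], [0.0, -0.004, -1.0]]
force: [-4.7, -2.8, 1.7]
opening: 0.006
grasp_force: 2.2
```

```bash
python3 -c "
from h import *
st()
p=capture('scene');cv2.imwrite('pics/s4.png',cv2.resize(p['img'][210:320,260:430,::-1],None,fx=4.6,fy=4.6,interpolation=cv2.INTER_CUBIC))"
```

```text
t 13.9667 rack mm [ -9.9 113.9  69.4] turn needed deg(tool) [-0.22 -0.    0.08] F rack [-5.  -2.2  1.7] open 0.006
```

View pics/s4.png

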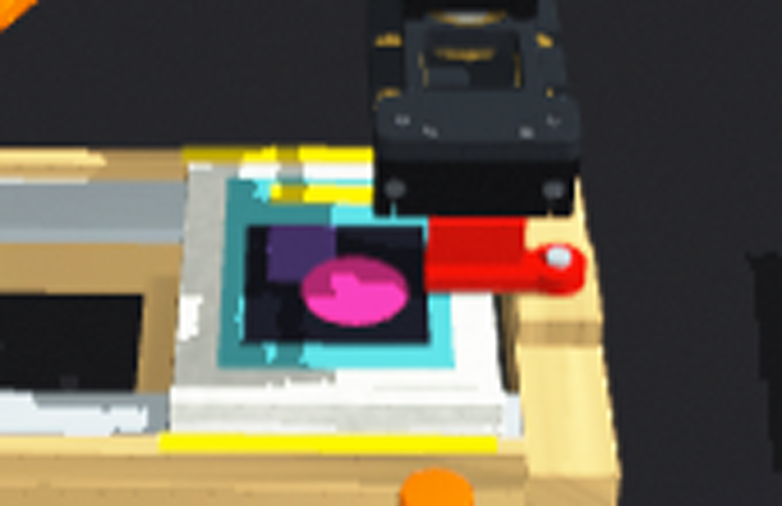

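The latch is shut against its stop: the bar runs from (560,265) to (430,275), parallel to the rails, and lies over the board. I'll back off in −x and then lift.

move_arm:
  increments:
    - [[0, -0.2, 0], [0, 0, 0], 1]
    - [[0, -0.4, 0], [0, 0, 0], 1]
    - [[0, -0.4, 0], [0, 0, 0], 1]
    - [[0, 0, -0.5], [0, 0, 0], 1]
    - [[0, 0, -1], [0, 0, 0], 1]
    - [[0, 0, -1], [0, 0, 0], 1]
    - [[0, 0, -1], [0, 0, 0], 1]
    - [[0, 0, -1], [0, 0, 0], 1]
    - [[0, 0, -0.5], [0, 0, 0], 1]
    - [[-0.3, -0.8, 0], [0, 0, 0], 1]
    - [[0, -0.8, 0], [0, 0, 0], 1]
    - [[0, 0, 0], [0, 0, 0], 1]
    - [[0, 0, 0], [0, 0, 0], 1]
    - [[0, 0, 0], [0, 0, 0], 1]

```text
time_s: 15.18
position: [0.4448, 0.083, 0.2201]
tcp_rot: [[-0.127, 0.992, 0.004], [0.992, 0.127, 0.0], [-0.0, 0.004, -1.0]]
force: [0.0, 0.0, 0.0]
opening: 0.004
grasp_force: 0.0
```

```bash
python3 -c "
from h import *
st()
p=capture('scene');cv2.imwrite('pics/s5.png',cv2.resize(p['img'][205:375,195:430,::-1],None,fx=3.4,fy=3.4,interpolation=cv2.INTER_CUBIC))"
```

```text
t 15.1833 rack mm [-84.7 104.7 220.1] turn needed deg(tool) [0.22 0.02 0.03] F rack [0. 0. 0.] open 0.004
```

View pics/s5.png

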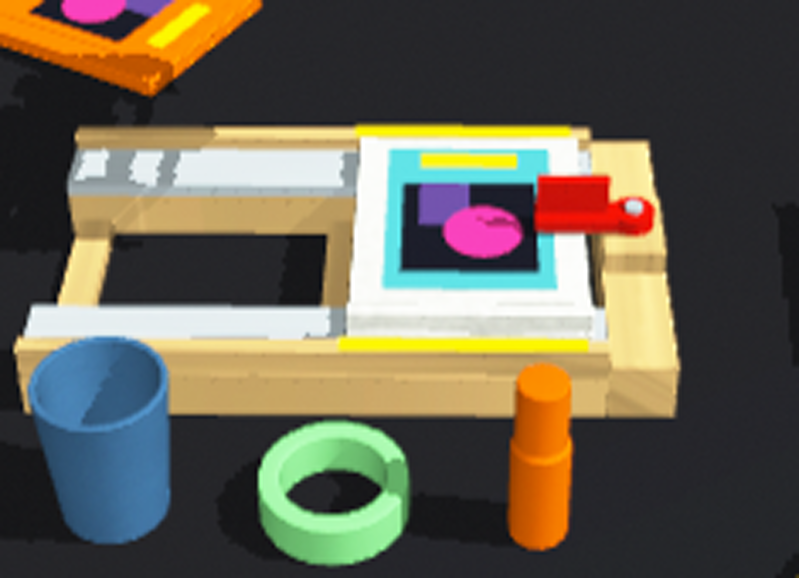

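The board lies flat between the yellow strips, with the latch shut over its end (570,205). The cup, tape and marker are where they were, and the hand is clear.

```bash
python3 -c "
from rig import *
print(hand_in())"
```

```text
the job is handed in; nothing more can be done
None
```

The job is handed in at about 15 s: the final picture shows the board flat in its notches with the latch shut over its end, the cup, tape and marker in place, and the hand clear (print stack not re-checked in it; no verdict was returned).

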